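# Trace the engraver's curved seam and hold its spring arm at the stop

## Robot

A 6-joint arm with a two-finger parallel gripper is mounted at the origin on the work surface. World frame = base frame: x ahead of the robot, y to its left, z up, the work surface at z = 0. Lengths are in mm, angles in rad, forces in N, time in s.
With the tool pointing down it reaches from about 350 to 975 mm from the base axis. Payload 7.1 kg.
Tool frame: the origin (TCP) lies on the front face of the gripper's body, between the roots of the fingers; the fingertips stand 80 mm ahead of it and the grasp point (between the pads) lies 61 mm ahead of it (env.tips_ahead is the distance from the TCP to the fingertips, in mm); z points along the fingers, y is the line along which they close (so a half turn about z gives the same grasp; the last joint's range is limited). The gripper opens to 88 mm and grips with 3 to 60 N. Pads are 20 mm wide; open, the fingers measure 115 mm over their backs; the gripper's body (75 mm by 178 mm) begins 61 mm behind the grasp point.
Start: joints at [-1.205, 0.423, 1.63, -0, 1.089, -0.019], TCP at [234.625, -579.273, 302.675] pointing down, gripper open.
Joint ranges: [-3, 3], [-0.9, 2.11], [0.09, 2.58], [-1.31, 4.45], [0.11, 2.69], [-2.54, 2.54]. Speed limits (rad/s): [2.39, 2.39, 3.01, 3.14, 3.14, 3.14].

## Interface

Orientations are given as a unit quaternion [x, y, z, w].
In Python, from station import env, set_gripper, viewer, workorder gives the robot as it stands. Calls block until the motion is done:
- env.reach(position, orientation): joint-space move of the TCP to a pose.
- env.move_l(position, rot=None, rate=150, f_stop=None): straight line of the TCP; rot=None keeps the orientation; rate is the mean speed in mm/s. With f_stop (N) it stops when the force on the tool has changed by that much, and returns True; else False.
- env.move_joints(angles): joint-space move.
- set_gripper(opening): finger opening in mm; the grip force is fixed at half the most; returns when the fingers have stopped.
- env.hold(seconds).
- env.ik(position, orientation): joint angles nearest the present ones, or None.
- env.read_state(): the state.
- viewer.camera(name): name is "scene" or "side" or "wrist"; returns the picture (384x512x3 uint8, blue, green, red); there is no depth.
- viewer.camera_params(name): a dict with "fx", "fy", "cx", "cy" (pixels), "pose" (4x4, takes a point from camera to world coordinates); the wrist camera has in their place "tool_from_camera" (4x4, takes a point from camera to tool coordinates, whose origin is the TCP and whose axes are the flange's). Camera axes: x right, y up, looking along -z (the intrinsics and any distortion apply to the point x, -y, -z); pixel columns grow to the right and rows downward; lengths in mm; the calibration is good to about 2 mm. The wrist camera is an equidistant fisheye: a pixel r from the principal point sees the ray r / f radians off the axis. A picture is of the moment at which its call begins: read the wrist's pose just before it. camera_params takes no time and is no camera call.
A pose or a line that the arm cannot do raises env.IKError and nothing moves.
- workorder.sign_off(): hands the job in; it is judged then, once.
The state is a dict: "time_s": time; "qpos": joint angles; "dq": joint speeds; "tau": joint torques, N m; "tool_pos": TCP position; "orientation": TCP orientation; "force": force on the tool from outside, world axes, zero at the start; "wrist_torque": the same for the moment, N m; "width": finger opening in mm; "grip_force": force on a finger pad.
Only numpy, scipy, OpenCV 4.12 (cv2) and the standard library are available. Lean on these libraries where they do the work, as an engineer would, in place of code of your own. Each camera call takes 0.05 s, during which the arm holds its last target. There are 200 camera calls.

## Task

Make one dry tracing pass on the bench engraver: by the upright handle at the end of its swinging arm, first press the spring-raised stylus fully down into the start of the curved seam, then guide it slowly (over several seconds) along the seam against the arm's return spring, keeping it down all the way, until the arm is wound fully to its far stop. Finish while still holding it there, stylus down and arm against the stop, so that I can lock it; never let the arm snap back, and leave the loose things lying about where they are.

Things in the scene. Friction and masses are not known exactly. Their poses are not given: they have to be found in the camera images.
- engraver: The bench engraver, fixed to the table: steel bed plate 260 mm (its x) by 240 mm (its y), 25 mm thick, a pivot column (top at 122 mm) near its +x edge, a brass template with a curved seam near its -x edge. Two stop posts (top at 91 mm) stand at either end of the arm's swing. Origin: centre of the bed's underside, on the table; x points from the seam to the column, z up.
- tracer_arm (a joint): Swing of the flat level arm (top at 89 mm; halfway along it an upright cutter spindle, 26 mm diameter, top at 116 mm) about the column, rad: 0 at rest at the engraver's +y side (start), 1.0 against the far stop post at its -y side; grows counter-clockwise from above. A spring drives it back to 0: about 2.5 N at the handle at 0, 7 N at 1.0. It flies back if let go.
- stylus (a joint): Downward stroke of the stylus in the arm's end collar, m: 0 raised (start), 0.008 fully down with its tip in the seam. A spring raises it: about 3 N at the top, 5 N when fully down; it pops up if let go.
- handle: The stylus handle: upright round dark steel grip, 22 mm diameter, 52 mm tall, at the free end of the arm, 160 mm from the pivot axis; it does not turn in the arm. Origin on its axis, 27 mm above its lower end; z up. Raised, it spans 111 to 163 mm above the table, over the arm's end collar (34 mm diameter, top at 94 mm); pressed, it is 8 mm lower.
- handle_grip (a point): The point to grip, at the handle's origin on its axis, 138 mm above the table when raised, 130 mm when fully down. It moves on an arc of 160 mm radius about the pivot axis.
- pivot_axis (a point): Point on the vertical axis about which the arm swings, fixed, 138 mm above the table (over the column's top).
- seam_start (a point): Start of the pass on the curved seam, straight below the handle when the arm is at 0; 34 mm above the table. The seam is a dark groove between two brass lips, an arc of 160 mm radius about the pivot axis.
- seam_end (a point): End of the pass on the seam, straight below the handle when the arm is at 1.0, at its far stop; 153 mm from the start in a straight line, 34 mm above the table.
- whetstone: Bystander: loose grey whetstone, 58 x 22 x 14 mm, lying on the engraver's bed beside the column. Origin under its centre.
- loupe: Bystander: loose black eye loupe, 36 mm diameter, 32 mm tall, standing on the engraver's bed beside the column. Origin under its centre.
- graver: Bystander: loose hand graver, about 115 mm long, wooden handle, on the table close beside the engraver.
- spare_blank: Bystander: loose round brass blank, 42 mm diameter, 5 mm thick, on the table close beside the engraver.
- screwdriver: Bystander: loose screwdriver lying on the table on the robot's right.
- brush: Bystander: loose brush lying on the table on the robot's left.
- oil_bottle: Bystander: loose small bottle, 36 mm diameter, 70 mm tall, on the robot's right.
- jar: Bystander: loose jar, 50 mm diameter, 50 mm tall, on the robot's left.

How it is judged:
By the outcome, as a careful person would: the job done as asked, in the order asked, and still so for the second after the job is handed in, while the arm keeps its last pose, push and grip.
It also fails if it takes over 48 s, if anything falls off the work surface, if the arm or the gripper's body presses on something with over 40 N, if the wrist force passes 120 N, or if a joint passes its speed limit or range.

## Working session

There is one attempt and no reset: what is moved stays moved. The work goes in short steps, each a Python script; the robot and the scene stay as the last script left them, time stands still between calls to the robot, and variables do not carry over. Pictures are saved under pics/ and viewed, at most 10 in all, crops included, and the job is handed in when it is done.

```bash
mkdir -p pics; python3 - <<'E'
from station import env, viewer
import cv2, numpy as np
for n in ("scene","side"):
    cv2.imwrite(f"pics/{n}0.png",cv2.resize(viewer.camera(n),None,fx=1.5,fy=1.5,interpolation=cv2.INTER_CUBIC))
    p=viewer.camera_params(n);print(n,{k:np.round(v,3).tolist() if not isinstance(v,str) else v for k,v in p.items()})
print(viewer.camera_params("wrist"))
print(env.read_state())
E
```

```text
scene {'fx': 348.159, 'fy': 348.159, 'cx': 254.358, 'cy': 195.643, 'pose': [[-0.705, -0.59, 0.393, 987.692], [0.709, -0.584, 0.395, 373.547], [-0.004, 0.558, 0.83, 905.965], [0.0, 0.0, 0.0, 1.0]]}
side {'fx': 373.218, 'fy': 373.218, 'cx': 259.028, 'cy': 189.063, 'pose': [[-0.698, 0.467, -0.543, 1.94], [-0.716, -0.47, 0.516, 599.033], [-0.015, 0.749, 0.663, 857.188], [0.0, 0.0, 0.0, 1.0]]}
{'fx': 297.3186396354542, 'fy': 297.3186396354542, 'cx': 254.45418596814713, 'cy': 187.55963221784663, 'tool_from_camera': array([[ 3.73118921e-05,  9.58609944e-01,  2.84722627e-01,
         7.80345813e+01],
       [ 9.99999569e-01,  2.28372676e-04, -8.99936183e-04,
        -2.72611954e-01],
       [-9.27710642e-04,  2.84722538e-01, -9.58609522e-01,
        -8.22592313e+01],
       [ 0.00000000e+00,  0.00000000e+00,  0.00000000e+00,
         1.00000000e+00]])}
{'time_s': 0.1, 'qpos': array([-1.20494916e+00,  4.23767521e-01,  1.63059809e+00,  2.34036821e-06,
        1.08861758e+00, -1.90044490e-02]), 'dq': array([ 9.62379543e-05, -7.17626390e-04, -1.48684712e-03, -7.16707787e-04,
       -1.22448066e-03, -3.95303962e-04]), 'tau': array([ 6.28828548e-04, -5.45609629e+01, -2.74325734e+01,  6.45099347e-02,
        1.87724578e-02, -3.65429867e-05]), 'tool_pos': array([ 234.5200525 , -578.90920464,  301.98350923]), 'orientation': array([ 9.81543078e-01,  1.91239910e-01, -1.18950489e-04, -6.85020682e-04]), 'force': array([-0.76022252, -1.03514653, -0.49533629]), 'wrist_torque': array([0.01748799, 0.00030401, 0.06553464]), 'grip_force': 0.0, 'width': 87.8366075947088}
```

View pics/scene0.png

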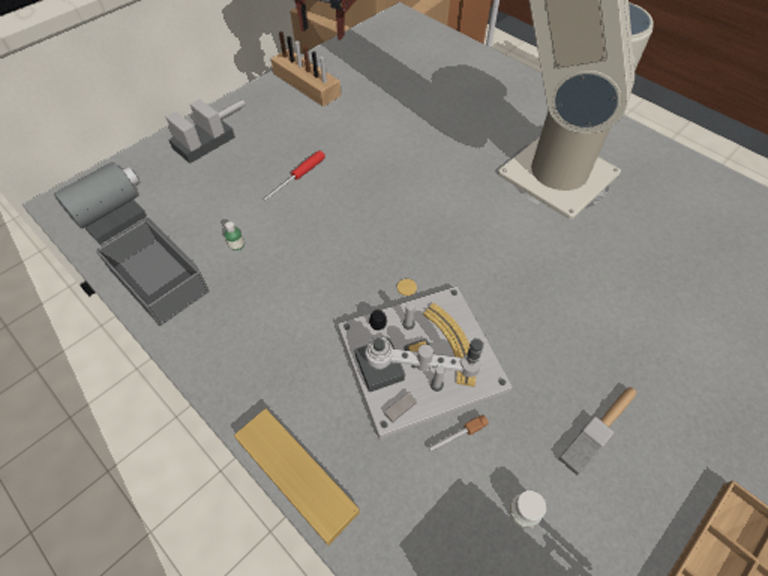

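View pics/side0.png

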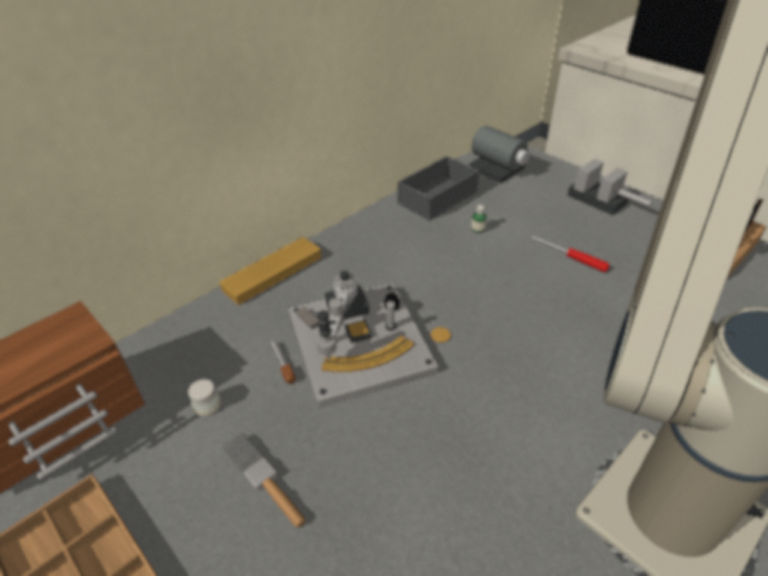

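The scene view shows the engraver's bed around (425,360), the handle top near (475,345), and the column near (379,345). The seam is on the robot's side and the graver and blank lie just beside the bed. I'll enlarge this area next.

```bash
python3 - <<'E'
import cv2
from station import viewer
a=viewer.camera("scene")[185:297,215:350]
cv2.imwrite("pics/s1.png",cv2.resize(a,None,fx=5,fy=5,interpolation=cv2.INTER_CUBIC))
a=viewer.camera("side")[170:270,175:310]
cv2.imwrite("pics/d1.png",cv2.resize(a,None,fx=5,fy=5,interpolation=cv2.INTER_CUBIC))
E
```

```text
(no output)
```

View pics/s1.png

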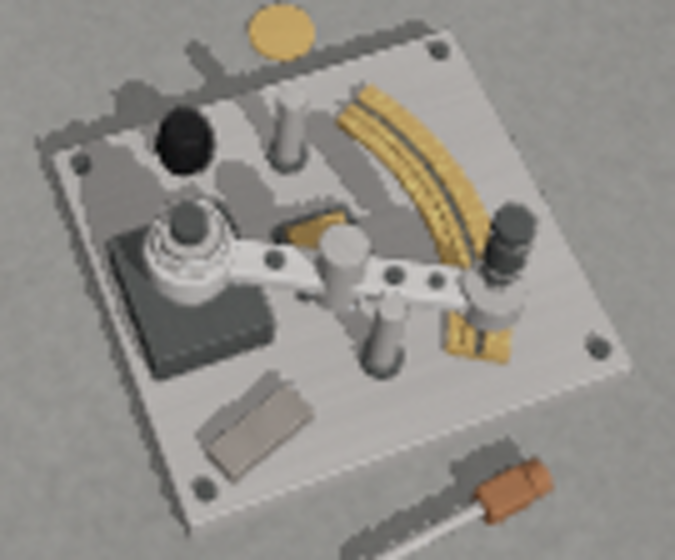

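View pics/d1.png

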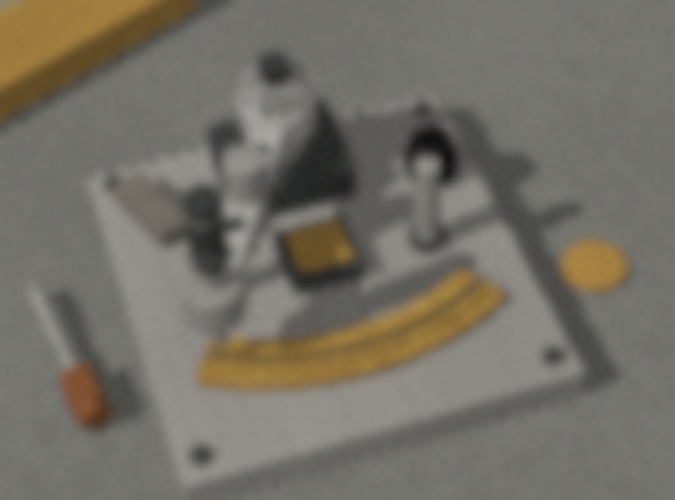

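The scene crop gives these points:
- Bed-top corners (55,152), (445,30), (630,362), (192,518).
- Handle top (517,218) and column cap (190,215).

In the side crop I read bed corners (90,180), (440,95), (583,365), (185,470), handle top (203,195) and column cap (273,66). I'll fit the pose to these.

```bash
cat > geo.py <<'E'
import numpy as np
from station import viewer
def ray(n,u,v):
    p=viewer.camera_params(n);T=np.array(p["pose"])
    d=T[:3,:3]@np.array([(u-p["cx"])/p["fx"],-(v-p["cy"])/p["fy"],-1]);return T[:3,3],d
def atz(n,u,v,z):
    o,d=ray(n,u,v);return o+d*(z-o[2])/d[2]
def tri(a,b):
    A=[];B=[]
    for o,d in(a,b):
        d=d/np.linalg.norm(d);P=np.eye(3)-np.outer(d,d);A.append(P);B.append(P@o)
    return np.linalg.solve(sum(A),sum(B))
E
python3 - <<'E'
from geo import *
np.set_printoptions(precision=1,suppress=True)
S=lambda x,y:(215+x/5-.4,185+y/5-.4); D=lambda x,y:(175+x/5-.4,170+y/5-.4)
sc=[atz("scene",*S(*c),25)[:2] for c in((55,152),(445,30),(630,362),(192,518))]
sd=[atz("side",*D(*c),25)[:2] for c in((440,95),(583,365),(185,470),(90,180))]
for c in(sc,sd):
    c=np.array(c);print(c.tolist(),"centre",c.mean(0),"edges",[np.linalg.norm(c[i]-c[i-1]) for i in range(4)])
    x=(c[0]+c[3]-c[1]-c[2]);y=(c[2]+c[3]-c[0]-c[1]);print("yaw x",np.arctan2(x[1],x[0]).round(3),"y-90",(np.arctan2(y[1],y[0])-np.pi/2).round(3))
for nm,a,b,z in(("handle",(517,218),(203,195),163),("col",(190,212),(273,66),130)):
    print(nm,atz("scene",*S(*a),z),atz("side",*D(*b),z),tri(ray("scene",*S(*a)),ray("side",*D(*b))))
E
```

```text
[[678.2885099425222, -57.55457538455886], [450.4702578085812, 48.7784537929428], [547.8741512359697, 263.0706430444232], [777.2531146447712, 154.99957673417924]] centre [613.5 102.3] edges [np.float64(234.46377239733235), np.float64(251.41175211080989), np.float64(235.39044336804832), np.float64(253.56274219200552)]
yaw x -0.439 y-90 -0.431
[[677.0398268289083, -58.40563515516317], [450.66186573804, 49.055333104249485], [554.8485555897994, 259.5787256241772], [777.9999635686207, 158.30130350677706]] centre [615.1 102.1] edges [np.float64(239.0707980384291), np.float64(250.58898811980782), np.float64(234.89351872788288), np.float64(245.05849733007915)]
yaw x -0.435 y-90 -0.448
handle [594.7 196.1 163. ] [597.3 195.8 163. ] [595.7 196.7 164.9]
col [691.   68.5 130. ] [681.7  76.7 130. ] [689.1  68.3 122.6]
```

```bash
cat >> geo.py <<'E'
from scipy.spatial.transform import Rotation as R
P=np.array([689.,68.5])          # pivot
A0=2.203
def pose(th,z,r=160.,dth=0.):
    a=A0+th; b=a+dth               # tool x points radially outward
    M=np.array([[np.cos(b),np.sin(b),0],[np.sin(b),-np.cos(b),0],[0,0,-1]]).T
    return [*(P+r*np.array([np.cos(a),np.sin(a)])),z],R.from_matrix(M).as_quat()
def wproj(s,X):                     # world -> wrist pixel
    p=viewer.camera_params("wrist");T=np.eye(4);T[:3,:3]=R.from_quat(s["orientation"]).as_matrix();T[:3,3]=s["tool_pos"]
    c=np.linalg.inv(T@p["tool_from_camera"])@np.append(X,1);d=np.array([c[0],-c[1],-c[2]])
    h=np.hypot(d[0],d[1]);t=np.arctan2(h,d[2]);return np.array([p["cx"],p["cy"]])+p["fx"]*t*d[:2]/h
def wray(s,u,v):
    p=viewer.camera_params("wrist");T=np.eye(4);T[:3,:3]=R.from_quat(s["orientation"]).as_matrix();T[:3,3]=s["tool_pos"];T=T@p["tool_from_camera"]
    x,y=(u-p["cx"]),(v-p["cy"]);r=np.hypot(x,y);t=r/p["fx"]
    return T[:3,3],T[:3,:3]@np.array([np.sin(t)*x/r,-np.sin(t)*y/r,-np.cos(t)])
E
python3 - <<'E'
from geo import *; from station import env; import cv2
for th in(0,.5,1.05):
    for z in(199,190): print(th,z,np.round(env.ik(*pose(th,z)),2))
env.reach(*pose(0,330)); env.hold(.3)
s=env.read_state(); im=viewer.camera("wrist"); print(s["time_s"],s["tool_pos"],s["force"],s["qpos"].round(2))
print("pred top",wproj(s,[*pose(0,0)[0][:2],163]),"col",wproj(s,[*P,122]))
np.savez("w1.npz",**s); cv2.imwrite("pics/w1.png",cv2.resize(im,None,fx=1.5,fy=1.5,interpolation=cv2.INTER_CUBIC)); cv2.imwrite("w1raw.png",im)
E
```

```text
0 199 [ 0.3   0.55  1.69 -0.    0.9  -0.33]
0 190 [ 0.3   0.57  1.7  -0.    0.88 -0.33]
0.5 199 [ 0.22  0.47  1.84 -0.    0.83 -0.91]
0.5 190 [ 0.22  0.49  1.85 -0.    0.81 -0.91]
1.05 199 [ 0.07  0.44  1.9  -0.    0.8  -1.61]
1.05 190 [ 0.07  0.45  1.91 -0.    0.78 -1.61]
3.5083 [594.54436868 197.29325271 329.99401088] [ 0.15450034  0.41338276 -0.62639363] [ 0.3   0.4   1.6  -0.    1.14 -0.33]
pred top [254.71573459 191.87124696] col [254.72711983 305.90461125]
```

View pics/w1.png

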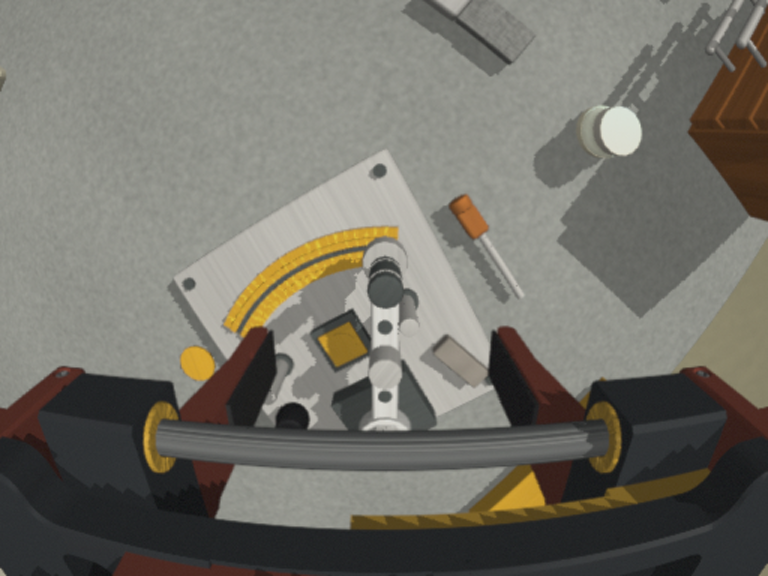

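In the wrist view the handle top is near (385,291), which is about 2 px from the prediction. The seam arc runs from (237,328) to (395,238). I'll enlarge it to refine both the handle and the arc centre.

```bash
python3 - <<'E'
import cv2
a=cv2.imread("w1raw.png")[140:240,140:290]
cv2.imwrite("pics/w1c.png",cv2.resize(a,None,fx=5,fy=5,interpolation=cv2.INTER_CUBIC))
E
```

```text
(no output)
```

View pics/w1c.png

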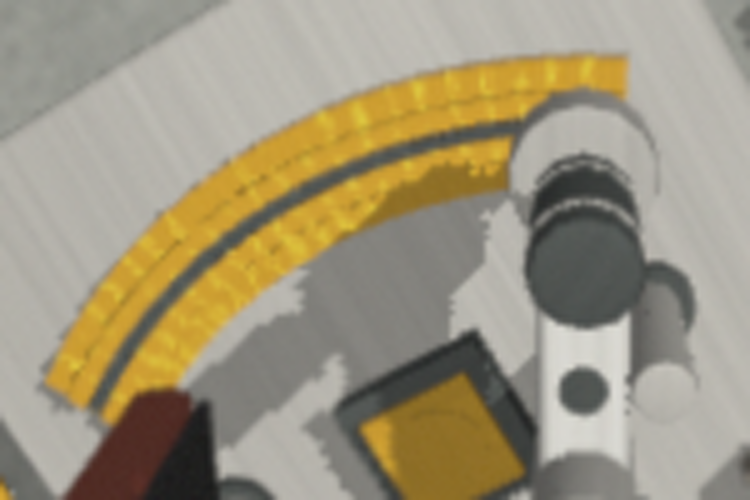

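```bash
python3 - <<'E'
from geo import *; from scipy.optimize import least_squares
np.set_printoptions(precision=2,suppress=True)
s=dict(np.load("w1.npz"))
def w(x,y,z):
    o,d=wray(s,140+x/5-.4,140+y/5-.4);return (o+d*(z-o[2])/d[2])[:2]
h=w(585,267,163);c=w(584,165,94);print("handle",h,"width",np.linalg.norm(w(527,267,163)-w(643,267,163)),"collar",c)
g=np.array([w(x,y,34) for x,y in((515,128),(430,143),(350,170),(280,207),(215,255),(155,320),(100,397))])
f=least_squares(lambda p:np.hypot(*(g-p).T)-160,P).x
print("pivot",f,np.hypot(*(g-f).T)-160,"free",least_squares(lambda p:np.hypot(*(g-p[:2]).T)-p[2],[*P,160]).x)
for q in(f,P): v=h-q;print("r",np.hypot(*v),"a",np.arctan2(v[1],v[0]))
E
```

```text
handle [596.4  197.72] width 20.413652565453564 collar [595.57 199.18]
pivot [692.81  67.76] [-0.1   0.17  0.27  0.03 -0.18 -0.81  0.66] free [696.03  66.53 163.3 ]
r 161.8120059421707 a 2.2090499417755707
r 158.96816749965717 a 2.1925769782387707
```

```bash
sed -i 's/^P=.*/P=np.array([690.5,68.2])/; s/^A0=.*/A0=2.201/' geo.py; python3 - <<'E'
from geo import *; from station import env,set_gripper; import cv2
np.set_printoptions(precision=2,suppress=True)
def show(t):
    s=env.read_state();print(t,s["time_s"],s["tool_pos"],"F",s["force"],"M",s["wrist_torque"],s["width"],s["grip_force"]);return s
p,q=pose(0,240);env.move_l(p,q,rate=80)
p,q=pose(0,199);print(env.move_l(p,q,rate=50,f_stop=12));show("down")
set_gripper(15);env.hold(.3);show("closed")
cv2.imwrite("pics/w2.png",viewer.camera("wrist"))
E
```

```text
False
down 5.8 [596.41 197.54 199.24] F [-0.27  0.12 -0.05] M [-0.03 -0.08  0.09] 87.68455632644896 0.0
closed 7.125 [596.37 197.58 199.01] F [ 1.53  1.94 -1.26] M [ 0.28 -0.41 -0.02] 21.827127194187298 29.999751448631287
```

View pics/w2.png

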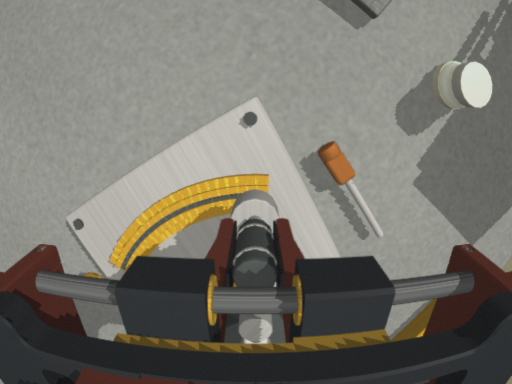

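The pads hold the handle, centred at 21.8 mm opening. Next I'll press it down.

```bash
cat >> geo.py <<'E'
from station import env
np.set_printoptions(precision=2,suppress=True)
def show(t):
    s=env.read_state();a=s["tool_pos"][:2]-P;print(t,"t%.2f"%s["time_s"],"pos",s["tool_pos"],"th %.3f r %.1f"%(np.arctan2(a[1],a[0])%(2*np.pi)-A0,np.hypot(*a)),"F",s["force"],"M",s["wrist_torque"],"w %.1f"%s["width"]);return s
E
python3 - <<'E'
from geo import *
for z in(195,192,191,190,189):
    env.move_l(*pose(0,z),rate=12);env.hold(.2);s=show(z)
    if s["force"][2]>14: break
E
```

```text
195 t7.86 pos [596.38 197.55 195.2 ] th -0.001 r 160.0 F [1.11 1.84 3.97] M [ 0.38 -0.26 -0.04] w 22.0
192 t8.46 pos [596.23 197.46 192.03] th -0.000 r 160.0 F [1.29 2.61 4.2 ] M [ 0.44 -0.3   0.03] w 21.6
191 t8.91 pos [596.24 197.51 191.05] th -0.000 r 160.0 F [0.02 3.29 5.08] M [ 0.39 -0.29  0.06] w 21.9
190 t9.36 pos [596.47 197.66 190.87] th -0.002 r 160.0 F [-0.3   3.17 11.56] M [ 0.39 -0.02 -0.05] w 21.6
189 t9.81 pos [596.6  197.72 190.75] th -0.003 r 160.0 F [-2.53  3.15 17.15] M [ 0.29  0.4  -0.07] w 21.7
```

```bash
python3 - <<'E'
from geo import *
for i,th in enumerate(np.linspace(.05,.95,19)):
    env.move_l(*pose(th,189.2),rate=20);s=env.read_state()
    a=A0+th;f=s["force"];fr=f[0]*np.cos(a)+f[1]*np.sin(a)
    if i%3==0: show("%.2f"%th);print("  radial %.1f tang %.1f"%(fr,-f[0]*np.sin(a)+f[1]*np.cos(a)))
    if np.hypot(f[0],f[1])>25 or f[2]<7 or f[2]>30: show("check");break
show("end")
E
```

```text
0.05 t10.36 pos [590.48 193.   190.81] th 0.045 r 159.9 F [-0.49  3.28 14.67] M [ 0.43  0.26 -0.16] w 21.4
  radial 2.9 tang -1.7
0.20 t12.01 pos [573.04 176.56 190.8 ] th 0.195 r 159.8 F [-0.89  3.26 15.47] M [ 0.43  0.19 -0.2 ] w 21.6
  radial 2.9 tang -1.8
0.35 t13.66 pos [558.21 157.68 190.78] th 0.346 r 159.7 F [-1.8   3.55 16.55] M [ 0.51  0.25 -0.17] w 21.6
  radial 3.5 tang -1.9
0.50 t15.31 pos [546.29 136.82 190.76] th 0.496 r 159.7 F [-3.14  4.29 18.02] M [ 0.56  0.3  -0.2 ] w 21.4
  radial 4.7 tang -2.5
0.65 t16.96 pos [537.66 114.39 190.74] th 0.647 r 159.7 F [-2.96  4.69 18.52] M [ 0.57  0.32 -0.24] w 21.4
  radial 4.2 tang -3.6
0.80 t18.61 pos [532.39  90.93 190.72] th 0.798 r 159.7 F [-3.19  4.86 19.75] M [ 0.62  0.39 -0.24] w 21.5
  radial 3.8 tang -4.4
0.95 t20.26 pos [530.74  67.17 190.68] th 0.947 r 159.8 F [-3.62  5.07 20.09] M [ 0.96  0.37 -0.12] w 21.6
  radial 3.6 tang -5.1
end t20.26 pos [530.74  67.17 190.68] th 0.947 r 159.8 F [-3.62  5.07 20.09] M [ 0.96  0.37 -0.12] w 21.6
```

```bash
python3 - <<'E'
from geo import *; import cv2
for th in np.arange(.96,1.061,.01):
    env.move_l(*pose(th,189.4),rate=10);env.hold(.1);s=show("%.3f"%th)
    a=A0+th;f=s["force"];ft=-f[0]*np.sin(a)+f[1]*np.cos(a);ft=f@[-np.sin(a),np.cos(a),0];print("  tang %.1f"%ft)
    if abs(ft)>17: break
env.hold(.5);show("held")
cv2.imwrite("pics/w3.png",viewer.camera("wrist"))
cv2.imwrite("pics/s3.png",cv2.resize(viewer.camera("scene")[165:297,190:350],None,fx=4,fy=4,interpolation=cv2.INTER_CUBIC))
E
```

```text
0.960 t20.67 pos [530.77  65.59 190.74] th 0.957 r 159.8 F [-3.14  5.04 17.68] M [ 0.92  0.31 -0.09] w 21.6
  tang -5.1
0.970 t21.07 pos [530.8   64.01 190.74] th 0.967 r 159.8 F [-2.75  5.76 18.67] M [ 0.95  0.29 -0.14] w 21.6
  tang -5.8
0.980 t21.48 pos [530.84  62.4  190.71] th 0.977 r 159.8 F [-3.27  5.32 18.89] M [ 0.95  0.3  -0.11] w 21.1
  tang -5.4
0.990 t21.89 pos [530.88  60.82 190.72] th 0.987 r 159.8 F [-2.45  5.53 18.04] M [ 0.98  0.33 -0.19] w 21.7
  tang -5.6
1.000 t22.30 pos [530.96  59.21 190.71] th 0.997 r 159.8 F [-2.71  5.95 18.55] M [ 0.92  0.27 -0.13] w 21.4
  tang -6.1
1.010 t22.71 pos [531.07  57.62 190.73] th 1.007 r 159.8 F [-3.08  6.1  18.32] M [ 0.95  0.32 -0.17] w 21.9
  tang -6.3
1.020 t23.12 pos [531.14  56.47 190.72] th 1.014 r 159.8 F [-3.61  9.2  18.66] M [ 1.45  0.35 -0.19] w 21.7
  tang -9.5
1.030 t23.52 pos [531.21  55.78 190.7 ] th 1.018 r 159.8 F [-4.   15.35 17.68] M [ 2.34  0.37 -0.2 ] w 21.7
  tang -15.6
1.040 t23.93 pos [531.39  55.15 190.71] th 1.022 r 159.6 F [-3.77 21.65 17.51] M [ 3.38  0.39 -0.21] w 21.6
  tang -21.9
held t24.43 pos [531.39  55.14 190.71] th 1.023 r 159.6 F [-3.28 22.21 18.13] M [ 3.37  0.42 -0.15] w 21.5
```

View pics/w3.png

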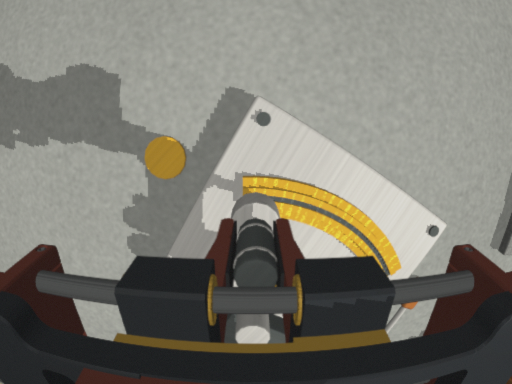

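View pics/s3.png

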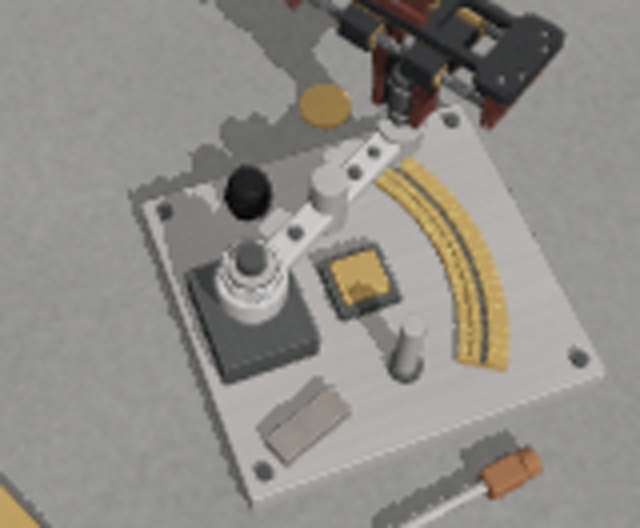

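The force rises steeply at the far stop, where the tangential force goes from 6 to 22 N. Vertically it is 18 N against a 5 N spring, so the stylus is bottomed. The pictures show the arm at the far post and the bystanders unmoved.

```bash
python3 -c "
from station import workorder
print(workorder.sign_off())"
```

```text
the job is handed in; nothing more can be done
None
```

The tracing pass is done and handed in: I pressed the stylus fully down at the seam start, then guided it along the seam in about 14 s without letting up. The robot is still holding the handle with the stylus down and the arm hard against its far stop, ready for you to lock, and the loose things near the engraver haven't moved.

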